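Load the soap refill and click the slide cover shut

ROBOT

A 7-joint arm with a two-finger parallel gripper is mounted at the origin on the work surface. World frame = base frame: x ahead of the robot, y to its left, z up, the work surface at z = 0. Lengths are in m, angles in rad, forces in N, time in s.
With the tool pointing down it reaches from about 0.4 to 0.85 m from the base axis. Payload 4.4 kg.
Tool frame: the origin (TCP) lies between the finger pads; the fingertips stand 8 mm ahead of it and the grasp point (between the pads) lies 11 mm behind it; z points along the fingers, y is the direction in which the jaws open and shut (so a half turn about z gives the same grasp; the last joint's range is limited). The gripper opens to 94 mm and grips with 3 to 60 N. Pads are 16 mm wide; open, the fingers measure 119 mm over their backs; the gripper's body (75 mm by 177 mm) begins 78 mm behind the grasp point.
Start: joints at [1.146, 0.628, 0.038, 1.517, -0.027, 0.996, -0.02], TCP at [0.228, -0.609, 0.213] pointing down, gripper open.
Joint ranges: [-3.06, 3.06], [-0.37, 2.12], [-1.25, 1.32], [0.18, 2.47], [-1.1, 4.24], [0.23, 1.98], [-2.94, 2.94]. Speed limits (rad/s): [2.57, 2.57, 3.14, 3.14, 3.14, 3.14, 3.14].

INTERFACE

Orientations are given as [roll, pitch, yaw] about the fixed x, y, z axes, in that order (R = Rz(yaw) Ry(pitch) Rx(roll)).
In Python, from cell import env, vision, spotter gives the robot as it stands.
- The arm moves only by the tool step_arm, never from a script. Its argument "rows" is a list of rows, each a list of 3 entries, a list of its own where there are three numbers: the shift along the tool's x, y, z each as a share of 0.3 m, from -1 to 1, then the turn, a rotation vector about the tool's x, y, z each as a share of 0.5 rad, from -1 to 1, then the opening, from 0 (shut) to 1 (fully open). In form: [[[dx, dy, dz], [wx, wy, wz], jaw], ...]. A call has 1 to 8 rows; each row is the pose to reach, as a shift and turn from the pose measured when the call began, along the tool's axes at that moment; what a row does not reach only later rows make up. A row lasts 1/12 s, in which the tool goes at most 41.7 mm and 7.16 degrees, less where a joint would pass 70% of its speed; a pose out of reach is approached as far as the arm can. A call with a number of a shift or a turn outside -1 to 1 is refused whole. A call with a gripper value outside its range is refused whole. The fingers move at their own pace and stop on an object; "newtons" is the grip in N (left out, the last holds). Time passes only in rows, so rows that repeat a pose let the fingers close. It gives the time, the measured TCP pose, the force and the opening at its end, in the units of the state.
- env.sense(): the state, without advancing time (a new reading comes with each control period).
- vision.read_camera(name): name is "side" or "top" or "wrist"; returns a dict with "frame" (420x560x3 uint8, red, green, blue), "vfov" (degrees; the focal length in pixels is half the picture's height over the tangent of half this angle, whatever the lens; pixels are square), "cx", "cy" (the principal point, pixels), "R" (3x3) and "t" (3): a world point X has camera coordinates R X + t; the wrist camera has in their place "hand_eye" (4x4, takes a point from camera to tool coordinates, whose origin is the TCP and whose axes are the flange's). Camera axes: x right, y down, z forward; pixel columns grow to the right and rows downward; lengths in m; the calibration is good to about 2 mm. A picture is of the moment at which its call begins: read the wrist's pose just before it. There is no depth.
- env.close_job(): hands the job in, once; it reports no verdict.
Trained networks look in the newest picture that a camera, given by its name, has taken for a name from the list of things; names that differ only in an ending like _2 or _b are one class to them, and where a whole thing is asked for, a point or a joint stands for the part that bears it (a point fixed in the world has none). Each returns a list of dicts, best first, with "confidence" (0 to 1); they miss things now and then, are a little off and sometimes report something else, mostly with a low value. They report only what shows in the picture. A call takes as long as a camera call. They do not tell look-alikes from the thing itself.
- spotter.boxes_of(camera, label): "extent" ([left, top, right, bottom] as shares, 0 to 1, of the picture: columns of its width, rows of its height, round what is visible of it).
The state is a dict: "time_s": time; "joint_positions": joint angles; "qvel": joint speeds; "joint_efforts": joint torques, N m; "eef_pos": TCP position; "tcp_rot": TCP orientation; "force": force on the tool from outside, world axes, zero at the start; "ft_torque": the same for the moment, N m; "finger_gap": finger opening in m.
Only numpy, scipy, OpenCV 4.12 (cv2) and the standard library are available. Lean on these libraries where they do the work, as an engineer would, in place of code of your own. Each camera call takes 0.05 s, during which the arm holds its last target. There are 200 camera calls.

TASK

Put the soap refill cartridge into the open bay of the white refill box so that it sits flat on the bay's floor, then slide the box's cover shut over it until its tab clicks behind the ledge and the cover stays home by itself. Be gentle: feel for the click and never push on the cover with more than about 15 N, and leave the other things on the counter where they are.

Things in the scene. Friction and masses are not known exactly. Their poses are not given: they have to be found in the camera images.
- refill_box: White plastic box fixed to the counter, 274 (x) x 100 (y) x 78 (z) mm. Origin: centre of its underside; z up, +x is the way its cover closes. Top deck at z 56 mm with an open bay: x +4 to +58 mm, y -34 to +34 mm, floor at z 12 mm. Low rails along both long sides, tops at z 68 mm, lips 76 mm apart. A closed end cap (top at z 78 mm) covers x +60 to +137 mm.
- bay (a point): Middle of the bay's floor: box x +31 mm, y 0, z 12 mm; axes as the box. The bay is 54 x 68 mm and 44 mm deep; the cartridge goes in with its x along the box's x, either way round, 2 mm play each side, and then lies wholly below the cover. Fingers have room on both sides of its rib.
- cartridge: Loose soap refill cartridge, plain grey plastic, 60 to 130 g: a block 50 (x) x 64 (y) x 22 (z) mm with a grip rib on top, 36 mm long (x), 12 mm thick (y), 14 mm high (z 22 to 36 mm). Origin: centre of its underside; z up. It stands upright on the counter at the start.
- cover (a joint): Slide of the cover along the box's +x, in m: 0 = fully open, 0 to 0.02 at the start (bay uncovered), more = closing. Rails rub with about 0.6 N, a little more with speed. The click comes somewhere between 0.110 and 0.136. Let go before it, and the cover is pushed back to 0.105 or less; after it, the cover stays within 3 mm of where it clicked, more than 0.1075.
- cover_rib (a point): Middle of the top of the cover's thumb rib: a bar 44 mm wide (box y), 10 mm thick (box x), 14 mm high, top at box z 77.5 mm. The cover is a 112 (x) x 84 (y) x 3.5 mm plate, top at box z 63.5 mm; the rib's middle is 28 mm ahead of its rear edge. Box x of the rib = -0.104 m + cover. Push its rear (-x) face or pinch its 10 mm thickness from above.
- end_cap (a point): Middle of the end cap's top (box x +98.5 mm, z 78 mm). Hidden under it sit the ledge, a weak ejector spring and a rubber buffer, all together displaced along the box by up to 13 mm either way from start to start; this cannot be measured, so the click must be felt. This point does not move with them.
- cover_front (a point): Middle of the cover's front edge, with the flexible tab: a tongue 16 mm wide, 25 mm long, hooked below. From 31 mm before the click the ejector pushes back with 1.2 rising to 3.5 N; over the last 14 mm the tab climbs its ramp and the push needed rises to about 8 to 10 N, then drops to about 4 N at the click. 1.5 mm further a rubber buffer of about 8 N/mm stops the cover.
- soap_dish: Ridged white plastic soap dish, 115 x 78 x 20 mm, loose; origin centre of underside. To be left alone.
- comb: Pink plastic comb, 150 x 34 x 5 mm, lying beside the box on its -y side, loose; origin in the middle of its underside. To be left alone.
- nail_brush: Wooden nail brush, 90 x 38 x 30 mm, lying beside the box on its +y side, loose; origin centre of underside. To be left alone.
- tumbler: Steel tumbler with toothbrushes, 74 mm wide, 195 mm tall with the brushes, loose; origin centre of underside. To be left alone.
- jar: Empty glass jar, 74 mm wide, 100 mm tall, loose; origin centre of underside. To be left alone.
- lotion: Clear bottle with white cap, 56 mm wide, 110 mm tall, loose; origin centre of underside. To be left alone.
- cream_jar: White jar with lid, 64 mm wide, 50 mm tall, loose; origin centre of underside. To be left alone.
Not all that is in view belongs to the job. What is shaped like the cartridge but yellow is not meant.

How it is judged:
By the outcome, as a careful person would: the job done as asked, in the order asked, and still so for the second after the job is handed in, with the robot touching nothing.
It also fails if it takes over 61 s, if anything falls off the work surface, if the arm or the gripper's body presses on something with over 40 N, if the wrist force passes 120 N, or if a joint passes its speed limit or range.

## Working session

There is one attempt and no reset: what is moved stays moved. The work goes in short steps, Python scripts to look and compute and a tool call to move; the robot and the scene stay as the last step left them, time stands still between calls to the robot, and variables do not carry over. Pictures are saved under pics/ and viewed, about 8 in all and at most 12, crops included, and the job is handed in when it is done.

Besides the shell and the picture viewer there is one more tool, called after "Request:" as name(argument=value, ...), one argument or row to a line, values as JSON. step_arm: Moves the arm, as the interface text tells. Shift numbers are shares of 0.3 m and turn numbers shares of 0.5 rad, none past 1 either way. Its arguments: {"type":"object","properties":{"rows":{"type":"array"},"newtons":{"type":"number"}},"required":["rows"]}

```bash
ls; mkdir -p pics
python3 - <<'E'
from cell import env, vision, spotter
import cv2,json
s=env.sense()
print({k:(v if not hasattr(v,'round') else v) for k,v in s.items()})
for c in ["top","side"]:
    d=vision.read_camera(c); cv2.imwrite(f"pics/{c}0.png",d["frame"][:,:,::-1])
    print(c,d["vfov"],d["cx"],d["cy"],d["R"],d["t"])
    for l in ["cartridge","refill_box","cover"]:
        for b in spotter.boxes_of(c,l)[:3]:
            e=b["extent"]; print(l,round(b["confidence"],2),[round(e[0]*560),round(e[1]*420),round(e[2]*560),round(e[3]*420)])
E
```

```text
pics
{'time_s': 0.0, 'joint_positions': array([ 1.14615186,  0.62933482,  0.03840307,  1.51835045, -0.02698602,
        0.99624625, -0.01998588]), 'qvel': array([-1.18273439e-04, -2.96731416e-04,  1.06738983e-05,  3.62628865e-04,
       -8.93596930e-04,  2.09580600e-03, -1.00807074e-03]), 'joint_efforts': array([-7.19570562e-04, -5.49716234e+01,  1.14340413e+00, -1.86626261e+01,
       -5.23309282e-02,  2.36885593e-02,  1.21497528e-04]), 'eef_pos': array([ 0.22809945, -0.60799112,  0.21256632]), 'tcp_rot': array([-3.13977064e+00,  1.16136882e-05,  3.58898058e-01]), 'force': array([ 0.85238407, -0.10370526,  0.27010768]), 'ft_torque': array([-0.02490852,  0.01549977, -0.05492513]), 'finger_gap': 0.09395676020436648}
top 48.43758146486977 275.9306083145899 211.4369757878863 [[ 0.00620259 -0.9998451   0.01647154]
 [-0.99246851 -0.00817041 -0.12222725]
 [ 0.1223429  -0.01558936 -0.99236545]] [-0.02085526  0.54073366  1.47852715]
cartridge 0.88 [153, 265, 181, 288]
cartridge 0.83 [130, 224, 152, 247]
cartridge 0.56 [162, 227, 186, 247]
refill_box 0.9 [255, 166, 304, 253]
refill_box 0.54 [267, 207, 301, 246]
cover 0.66 [273, 207, 301, 247]
side 49.40970693128648 286.6274711041995 209.22690789075372 [[-0.74181013 -0.67047186  0.01360963]
 [-0.35369991  0.37393035 -0.85736367]
 [ 0.56974916 -0.64081478 -0.51453116]] [0.38379137 0.23013585 0.99263163]
cartridge 0.93 [233, 306, 262, 336]
cartridge 0.79 [160, 295, 189, 324]
cartridge 0.55 [200, 272, 238, 301]
refill_box 0.79 [236, 176, 339, 239]
cover 0.85 [285, 192, 329, 212]
```

Run:
```python
import cv2,numpy as np
a=cv2.imread("pics/top0.png")
crop=cv2.resize(a[150:310,110:330],None,fx=3.6,fy=3.6,interpolation=cv2.INTER_CUBIC)
cv2.imwrite("pics/topcrop.png",crop)
```

```text
(no output)
```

View pics/top0.png

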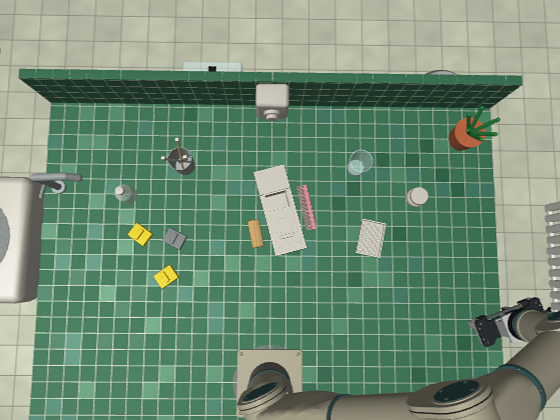

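View pics/topcrop.png

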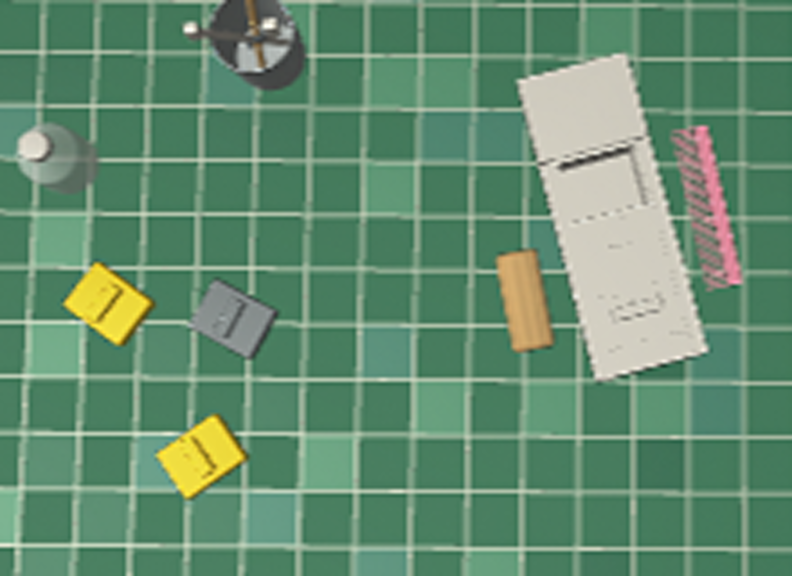

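View pics/side0.png

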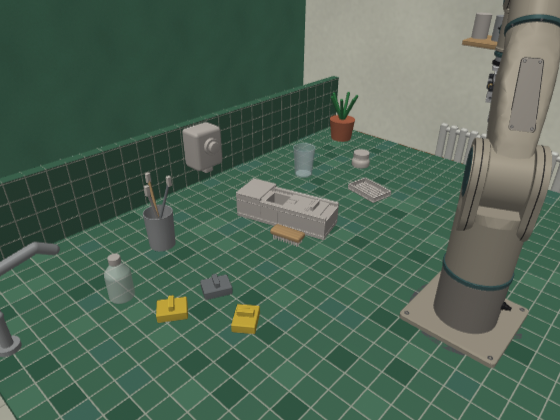

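Top view candidates for the cartridge are yellow at (140,234), yellow at (165,277) and grey at (174,239). By the description I choose the grey one, and the crop shows it upright with its rib. The box runs from near (290,250) to far (270,170), with the end cap at the far end and the bay at about (275,200).

```bash
cat > h.py <<'E'
from cell import env, vision, spotter
import cv2,numpy as np
from scipy.spatial.transform import Rotation as Ro
def f(d): return d["frame"].shape[0]/2/np.tan(np.radians(d["vfov"])/2)
def pose(s=None):
    s=s or env.sense(); return Ro.from_euler('xyz',s["tcp_rot"]),np.array(s["eef_pos"])
def cam(d,s=None):
    """returns Rcw (cam->world), camera centre"""
    if "R" in d: R=np.array(d["R"]);return R.T,-R.T@np.array(d["t"])
    r,p=pose(s);H=np.array(d["hand_eye"]);return r.as_matrix()@H[:3,:3],p+r.apply(H[:3,3])
def p2w(d,uv,z,s=None):
    R,c=cam(d,s);uv=np.atleast_2d(uv).astype(float)
    v=np.c_[(uv[:,0]-d["cx"])/f(d),(uv[:,1]-d["cy"])/f(d),np.ones(len(uv))]@R.T
    return c+v*((z-c[2])/v[:,2])[:,None]
def w2p(d,X,s=None):
    R,c=cam(d,s);q=(np.atleast_2d(X)-c)@R
    return np.c_[d["cx"]+f(d)*q[:,0]/q[:,2],d["cy"]+f(d)*q[:,1]/q[:,2]]
def go(target,yaw,s=None):
    """shares to reach target with tool down, yaw = world yaw of tool (euler)"""
    r,p=pose(s);g=Ro.from_euler('xyz',[np.pi,0,yaw])
    return np.round(r.inv().apply(np.array(target)-p)/.3,4),np.round((r.inv()*g).as_rotvec()/.5,4)
E
python3 - <<'E'
from h import *
d=vision.read_camera("top")
o=np.array([110,150])
P=lambda l,z:p2w(d,np.array(l)/3.6+o,z)
far=P([(518,80),(628,54)],.078); near=P([(598,381),(707,350)],.066)
print(far.round(3),near.round(3)); 
a=far.mean(0)-near.mean(0);print("len",np.linalg.norm(a[:2]),"yaw",np.arctan2(a[1],a[0]),(far.mean(0)+near.mean(0))/2)
hsv=cv2.cvtColor(d["frame"],cv2.COLOR_RGB2HSV)
m=np.zeros(hsv.shape[:2],np.uint8);m[224:254,158:192]=(hsv[224:254,158:192,1]<70)
c=max(cv2.findContours(m,0,2)[0],key=cv2.contourArea)
r=cv2.boxPoints(cv2.minAreaRect(c));w=p2w(d,r,.022);print(w.round(3),w.mean(0),[np.linalg.norm(w[i]-w[i-1]).round(3) for i in range(4)])
rib=P([(218,333),(243,303)],.036);print("rib dir",rib,np.diff(rib,axis=0))
e=(w[0]-w[1]);print(np.arctan2(e[1],e[0]))
w_=vision.read_camera("wrist");print(w_["hand_eye"],w_["vfov"],w_["cx"],w_["cy"])
E
```

```text
[[ 0.66   0.054  0.078]
 [ 0.684 -0.042  0.078]] [[ 0.397 -0.018  0.066]
 [ 0.424 -0.113  0.066]]
len 0.27127972076174256 yaw 0.26624098009637137 [ 0.54143395 -0.02967084  0.072     ]
[[0.498 0.365 0.022]
 [0.499 0.258 0.022]
 [0.405 0.255 0.022]
 [0.405 0.361 0.022]] [0.4517277  0.30976632 0.022     ] [np.float64(0.094), np.float64(0.107), np.float64(0.094), np.float64(0.106)]
rib dir [[0.43779262 0.31912285 0.036     ]
 [0.46461323 0.2978636  0.036     ]] [[ 0.02682061 -0.02125925  0.        ]]
1.5785800804229826
[[ 2.80796345e-04 -9.70821692e-01 -2.39802342e-01  6.82486133e-02]
 [ 9.99999949e-01  2.36413695e-04  2.13846063e-04  3.96401666e-04]
 [-1.50913839e-04 -2.39802390e-01  9.70821709e-01 -1.70225144e-01]
 [ 0.00000000e+00  0.00000000e+00  0.00000000e+00  1.00000000e+00]] 64.79190888877262 277.6766318850124 206.03294524800316
```

Request:
step_arm(
  rows=[
    [[0.84, -0.43, -0.2], [0, 0, -1], 1],
    [[0.84, -0.43, -0.2], [0, 0, -1], 1],
    [[0.84, -0.43, -0.2], [0, 0, -1], 1],
    [[0.84, -0.43, -0.2], [0, 0, -1], 1],
    [[0.84, -0.43, -0.2], [0, 0, -1], 1],
    [[0.84, -0.43, -0.2], [0, 0, -1], 1],
    [[0.84, -0.43, -0.2], [0, 0, -1], 1],
    [[0.84, -0.43, -0.2], [0, 0, -1], 1],
  ],
)

```text
time_s: 1.17
eef_pos: [0.4272, -0.3915, 0.2755]
tcp_rot: [3.138, -0.007, 0.872]
force: [0.4, -0.2, -0.1]
finger_gap: 0.0944
```

```bash
python3 -c "
from h import *
print(env.sense()['eef_pos'],env.sense()['tcp_rot'],go([.5,-.14,.27],1.36))"
```

```text
[ 0.42715079 -0.39150261  0.27553753] [ 3.13778689 -0.00691364  0.87159639] (array([ 0.7978, -0.3538,  0.0226]), array([ 0.0108, -0.0117, -0.9768]))
```

Request:
step_arm(
  rows=[
    [[0.8, -0.35, 0], [0, 0, -1], 1],
    [[0.8, -0.35, 0], [0, 0, -1], 1],
    [[0.8, -0.35, 0], [0, 0, -1], 1],
    [[0.8, -0.35, 0], [0, 0, -1], 1],
    [[0.8, -0.35, 0], [0, 0, -1], 1],
    [[0.8, -0.35, 0], [0, 0, -1], 1],
    [[0.8, -0.35, 0], [0, 0, -1], 1],
    [[0.8, -0.35, 0], [0, 0, -1], 1],
  ],
)

```text
time_s: 1.83
eef_pos: [0.5031, -0.1338, 0.2774]
tcp_rot: [3.133, -0.008, 1.381]
force: [0.5, 0.2, -0.7]
finger_gap: 0.0937
```

```bash
python3 -c "
from h import *
print(env.sense()['eef_pos'],env.sense()['tcp_rot'],go([.5,.1,.27],1.86))"
```

```text
[ 0.50313591 -0.13377428  0.27738685] [ 3.13338052 -0.00761418  1.38101043] (array([ 0.7631, -0.1575,  0.0291]), array([ 0.0198, -0.011 , -0.958 ]))
```

Run:
```python
from h import *
import pickle
s=env.sense();d=vision.read_camera("wrist");pickle.dump((s,d),open("w1.pkl","wb"))
cv2.imwrite("pics/w1.png",cv2.resize(d["frame"][:,:,::-1],None,fx=1.42,fy=1.42,interpolation=cv2.INTER_CUBIC))
```

```text
(no output)
```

View pics/w1.png

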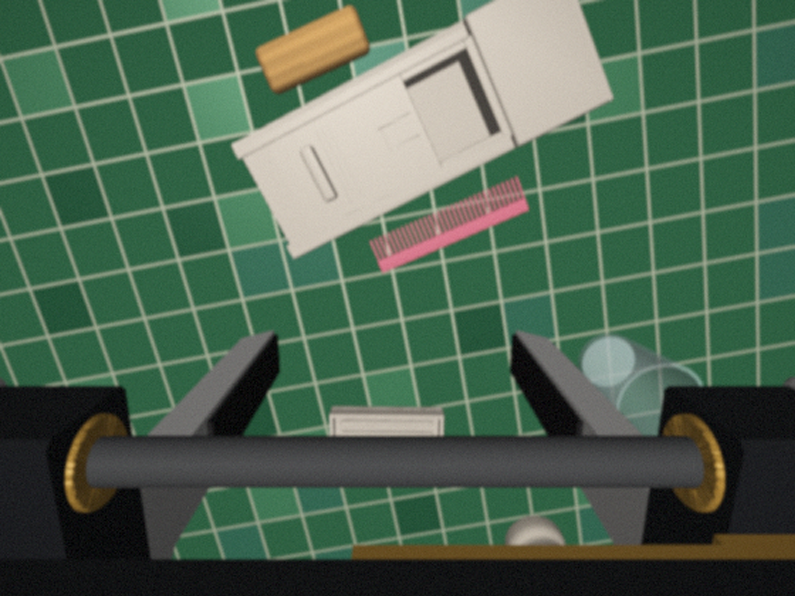

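Request:
step_arm(
  rows=[
    [[0.76, -0.16, 0], [0, 0, -1], 1],
    [[0.76, -0.16, 0], [0, 0, -1], 1],
    [[0.76, -0.16, 0], [0, 0, -1], 1],
    [[0.76, -0.16, 0], [0, 0, -1], 1],
    [[0.76, -0.16, 0], [0, 0, -1], 1],
    [[0.76, -0.16, 0], [0, 0, -1], 1],
    [[0.76, -0.16, 0], [0, 0, -1], 1],
    [[0.76, -0.16, 0], [0, 0, -1], 1],
  ],
)

```text
time_s: 2.55
eef_pos: [0.499, 0.095, 0.2778]
tcp_rot: [3.133, -0.0, 1.878]
force: [-0.7, -0.7, -0.8]
finger_gap: 0.0942
```

```bash
python3 -c "
from h import *
print(env.sense()['eef_pos'],env.sense()['tcp_rot'],go([.47,.27,.25],2.36))"
```

```text
[0.49903464 0.09501108 0.27783238] [ 3.13285264e+00 -1.02195294e-04  1.87832151e+00] (array([0.5852, 0.0835, 0.0936]), array([ 0.0172,  0.004 , -0.9634]))
```

Request:
step_arm(
  rows=[
    [[0.44, 0.21, 0.08], [0, 0, -1], 1],
    [[0.44, 0.21, 0.08], [0, 0, -1], 1],
    [[0.44, 0.21, 0.08], [0, 0, -1], 1],
    [[0.44, 0.21, 0.08], [0, 0, -1], 1],
    [[0.44, 0.21, 0.08], [0, 0, -1], 1],
    [[0.44, 0.21, 0.08], [0, 0, -1], 1],
    [[0.44, 0.21, 0.08], [0, 0, -1], 1],
  ],
)

```text
time_s: 3.13
eef_pos: [0.5204, 0.2362, 0.2539]
tcp_rot: [3.136, 0.006, 2.373]
force: [-0.4, -0.8, 0.3]
finger_gap: 0.094
```

Run:
```python
from h import *
import pickle
from scipy.optimize import least_squares
s,d=pickle.load(open("w1.pkl","rb"))
px=np.array([(612,97),(515,145),(466,20),(466,50),(500,132),(440,165),(405,80)])/1.42
M=np.array([(137,-50,78),(60,-50,78),(60,50,78),(58,34,56),(58,-34,56),(4,-34,56),(4,34,56)])/1e3
def fit(idx):
    def r(q): 
        X=Ro.from_euler('z',q[2]).apply(M[idx])+[q[0],q[1],0]
        return (w2p(d,X,s)-px[idx]).ravel()
    return least_squares(r,[.54,-.03,.266])
for idx in ([0,1,2],[0,1,2,3,4],list(range(7))):
    o=fit(idx);print(o.x.round(4),o.fun.round(1))
q=o.x
rib=p2w(d,np.array([(320,172)])/1.42,.0775,s)[0]
print("rib box",Ro.from_euler('z',-q[2]).apply(rib-[q[0],q[1],0]))
s=env.sense();d=vision.read_camera("wrist");pickle.dump((s,d),open("w2.pkl","wb"))
print(s['eef_pos'],s['tcp_rot'])
for b in spotter.boxes_of("wrist","cartridge"): print(b["confidence"],np.array(b["extent"])*[560,420,560,420])
cv2.imwrite("pics/w2.png",cv2.resize(d["frame"][:,:,::-1],None,fx=1.42,fy=1.42,interpolation=cv2.INTER_CUBIC))
```

```text
[ 0.5415 -0.0304  0.2768] [ 0.9  1.2  1.9  1.8 -2.6 -2.6]
[ 0.5417 -0.0308  0.2774] [ 1.1  1.5  2.1  2.1 -2.4 -2.3 -1.  -1.   0.3  0.1]
[ 0.5422 -0.0304  0.2728] [ 1.5  1.8  2.4  2.  -1.7 -2.6 -0.4 -1.2  0.6  0.1 -0.4 -1.1 -2.   1.5]
rib box [-0.08259352  0.00132128  0.0775    ]
[0.52037287 0.23618804 0.25390295] [3.13612987 0.00583147 2.37256843]
0.95 [249.704  66.612 314.608 127.302]
0.84 [194.6     1.68  249.312  33.096]
0.72 [330.176   3.108 395.192  58.59 ]
```

View pics/w2.png

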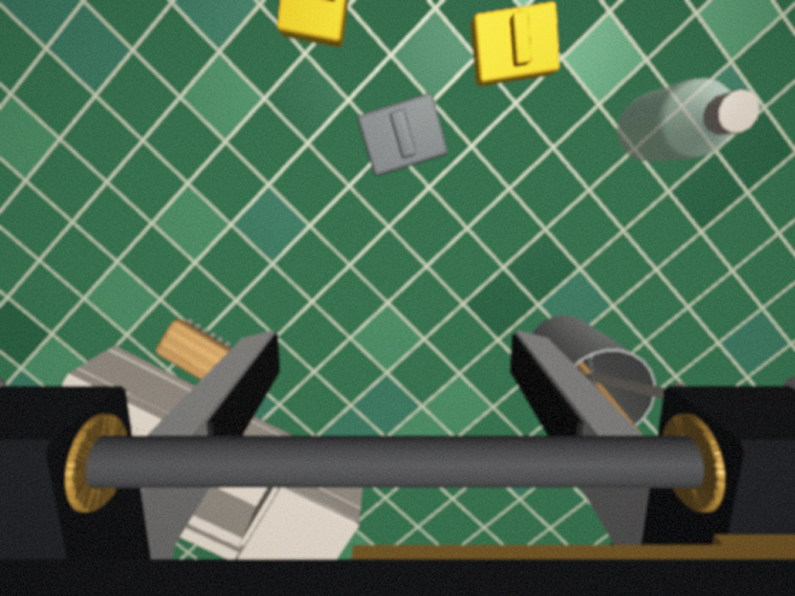

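Grey cartridge at (403,135), yellow look-alikes at (515,42) and (312,18): the grey one is confirmed.

```bash
cat > cart.py <<'E'
from h import *
def cart(d,s,box):
    hsv=cv2.cvtColor(cv2.GaussianBlur(d["frame"],(3,3),0),cv2.COLOR_RGB2HSV)
    l,t,r,b=[int(v) for v in box];l-=6;t-=6;r+=6;b+=6;t=max(t,0);l=max(l,0)
    m=np.zeros(hsv.shape[:2],np.uint8);m[t:b,l:r]=(hsv[t:b,l:r,1]<60)
    m=cv2.morphologyEx(m,cv2.MORPH_OPEN,np.ones((7,7)))
    c=max(cv2.findContours(m,0,2)[0],key=cv2.contourArea)
    w=p2w(d,c[:,0],.022,s)[:,:2].astype(np.float32)
    (ctr,size,a)=cv2.minAreaRect(w*1000)
    return np.array(ctr)/1000,size,np.radians(a)
E
python3 - <<'E'
from cart import *
import pickle
s,d=pickle.load(open("w2.pkl","rb"))
print(cart(d,s,(250,67,314,127)))
p=p2w(d,np.array([(359,115),(432,95),(447,153),(377,174)])/1.42,.022,s);print(p.mean(0),[np.linalg.norm(p[i]-p[i-1]).round(4) for i in range(4)])
r=p2w(d,np.array([(396,110),(408,156),(402,133)])/1.42,.036,s);print("ribyaw",np.arctan2(*(r[0]-r[1])[[1,0]]),np.linalg.norm(r[0]-r[1]),r[2])
e=p[1]-p[2];print("edge yaw",np.arctan2(e[1],e[0]));e=p[0]-p[3];print(np.arctan2(e[1],e[0]))
E
```

```text
(array([0.4522312 , 0.31145633]), (64.61627197265625, 52.511985778808594), np.float64(1.0345435412770863))
[0.45332289 0.31193276 0.022     ] [np.float64(0.0481), np.float64(0.0604), np.float64(0.0463), np.float64(0.06)]
ribyaw 2.6447180737153237 0.03554853236253779 [0.45198707 0.31087811 0.036     ]
edge yaw 2.6619120794729945
2.669405813300536
```

```bash
python3 -c "
from h import *
print(go([.452,.311,.09],2.62))"
```

```text
(array([0.3391, 0.0166, 0.5462]), array([ 0.0115,  0.0134, -0.4939]))
```

Request:
step_arm(
  rows=[
    [[0.34, 0.017, 0.3], [0.012, 0.013, -0.494], 0.4],
    [[0.34, 0.017, 0.3], [0.012, 0.013, -0.494], 0.4],
    [[0.34, 0.017, 0.5], [0.012, 0.013, -0.494], 0.4],
    [[0.34, 0.017, 0.546], [0.012, 0.013, -0.494], 0.4],
    [[0.34, 0.017, 0.546], [0.012, 0.013, -0.494], 0.4],
    [[0.34, 0.017, 0.546], [0.012, 0.013, -0.494], 0.4],
    [[0.34, 0.017, 0.546], [0.012, 0.013, -0.494], 0.4],
    [[0.34, 0.017, 0.546], [0.012, 0.013, -0.494], 0.4],
  ],
)

```text
time_s: 3.9
eef_pos: [0.4539, 0.3107, 0.0918]
tcp_rot: [3.14, 0.002, 2.618]
force: [1.1, 0.7, -0.0]
finger_gap: 0.0436
```

Run:
```python
from cart import *
print(env.sense()['eef_pos'],env.sense()['tcp_rot'],go([.452,.311,.033],2.62))
s=env.sense();d=vision.read_camera("wrist")
cv2.imwrite("pics/w3.png",cv2.resize(d["frame"][:,:,::-1],None,fx=1.42,fy=1.42,interpolation=cv2.INTER_CUBIC))
```

```text
[0.4539057  0.31074841 0.09175251] [3.13997071e+00 2.12712986e-03 2.61770217e+00] (array([ 0.0063, -0.0028,  0.1958]), array([ 0.0032,  0.0043, -0.0046]))
```

View pics/w3.png

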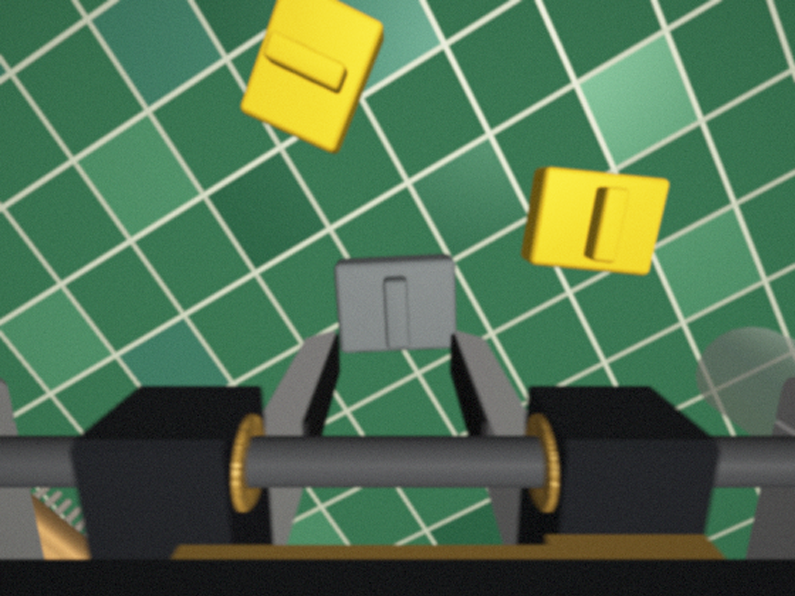

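The grey cartridge's rib lies from (395,278) to (398,347), midway between the fingers.

Run:
```python
from cart import *
s=env.sense();d=vision.read_camera("wrist")
r=p2w(d,np.array([(395,278),(398,347),(396.5,312)])/1.42,.036,s);print(np.arctan2(*(r[0]-r[1])[[1,0]]),np.linalg.norm(r[0]-r[1]),r[2])
p=p2w(d,np.array([(337,263),(453,258),(456,348),(342,352)])/1.42,.022,s);print(p.mean(0)); e=p[1]-p[0];print(np.arctan2(-e[0],e[1])+np.pi, np.linalg.norm(e))
print(go([.452,.311,.0325],2.62,s))
```

```text
2.660652420297874 0.03611196328662525 [0.4513124  0.31300066 0.036     ]
[0.45235478 0.31282821 0.022     ]
2.660943310316464 0.060164356473177374
(array([ 0.0068, -0.0045,  0.199 ]), array([ 0.0057,  0.0051, -0.0049]))
```

Request:
step_arm(
  rows=[
    [[0.011, -0.001, 0.08], [0.005, 0.005, -0.055], 0.4],
    [[0.011, -0.001, 0.14], [0.005, 0.005, -0.055], 0.4],
    [[0.011, -0.001, 0.18], [0.005, 0.005, -0.055], 0.4],
    [[0.011, -0.001, 0.197], [0.005, 0.005, -0.055], 0.4],
    [[0.011, -0.001, 0.197], [0.005, 0.005, -0.055], 0.4],
    [[0.011, -0.001, 0.197], [0.005, 0.005, -0.055], 0.4],
  ],
)

```text
time_s: 4.5
eef_pos: [0.452, 0.3129, 0.0339]
tcp_rot: [3.14, 0.001, 2.645]
force: [0.5, -0.4, -0.1]
finger_gap: 0.0377
```

Request:
step_arm(
  rows=[
    [[0, 0, 0.004], [0, 0, 0], 0],
    [[0, 0, 0.004], [0, 0, 0], 0],
    [[0, 0, 0.004], [0, 0, 0], 0],
    [[0, 0, 0.004], [0, 0, 0], 0],
    [[0, 0, 0.004], [0, 0, 0], 0],
    [[0, 0, 0.004], [0, 0, 0], 0],
    [[0, 0, 0.004], [0, 0, 0], 0],
    [[0, 0, 0.004], [0, 0, 0], 0],
  ],
  newtons=25,
)

```text
time_s: 5.17
eef_pos: [0.4523, 0.313, 0.0331]
tcp_rot: [3.14, 0.001, 2.645]
force: [-0.1, -0.0, 6.0]
finger_gap: 0.0114
```

Request:
step_arm(
  rows=[
    [[0, 0, -0.1], [0, 0, 0], 0],
    [[0, 0, -0.3], [0, 0, 0], 0],
    [[0, 0, -0.5], [0, 0, 0], 0],
    [[0, 0, -0.6], [0, 0, 0], 0],
    [[0, 0, -0.6], [0, 0, 0], 0],
    [[0, 0, -0.6], [0, 0, 0], 0],
  ],
)

```text
time_s: 5.67
eef_pos: [0.4541, 0.3154, 0.2183]
tcp_rot: [3.131, 0.005, 2.644]
force: [0.3, 0.1, -1.8]
finger_gap: 0.0117
```

```bash
python3 -c "
from h import *
import numpy as np
s=env.sense();print(s['eef_pos'],s['tcp_rot'],s['finger_gap'])
b=np.array([.5417,-.0304])+.031*np.array([np.cos(.275),np.sin(.275)]);print(b,go([.51,.13,.22],3.14),go([b[0],b[1],.2],.275+np.pi))"
```

```text
[0.45409595 0.31539172 0.21834184] [3.13062981 0.0049926  2.64428659] 0.011671306381599026
[ 0.57153518 -0.02198204] (array([-0.4586, -0.4542, -0.0082]), array([ 0.019 ,  0.0152, -0.9914])) (array([-0.8802, -0.8023,  0.0567]), array([ 0.017 ,  0.018 , -1.5445]))
```

```bash
python3 -c "
from h import *
print(go([.557,.157,.22],3.14))"
```

```text
(array([-0.5534, -0.3003, -0.0061]), array([ 0.019 ,  0.0152, -0.9914]))
```

Request:
step_arm(
  rows=[
    [[-0.55, -0.3, 0], [0.019, 0.015, -0.99], 0],
    [[-0.55, -0.3, 0], [0.019, 0.015, -0.99], 0],
    [[-0.55, -0.3, 0], [0.019, 0.015, -0.99], 0],
    [[-0.55, -0.3, 0], [0.019, 0.015, -0.99], 0],
    [[-0.55, -0.3, 0], [0.019, 0.015, -0.99], 0],
    [[-0.55, -0.3, 0], [0.019, 0.015, -0.99], 0],
    [[-0.55, -0.3, 0], [0.019, 0.015, -0.99], 0],
  ],
)

```text
time_s: 6.25
eef_pos: [0.5561, 0.1558, 0.2165]
tcp_rot: [-3.141, -0.003, 3.136]
force: [-0.1, 0.6, -0.2]
finger_gap: 0.0118
```

```bash
python3 -c "
from h import *
print(go([.66,0.005,.22],.275+np.pi))"
```

```text
(array([-0.3495, -0.5006, -0.0124]), array([ 1.000e-04, -5.100e-03, -5.622e-01]))
```

Request:
step_arm(
  rows=[
    [[-0.35, -0.5, -0.01], [0, -0.005, -0.56], 0],
    [[-0.35, -0.5, -0.01], [0, -0.005, -0.56], 0],
    [[-0.35, -0.5, -0.01], [0, -0.005, -0.56], 0],
    [[-0.35, -0.5, -0.01], [0, -0.005, -0.56], 0],
    [[-0.35, -0.5, -0.01], [0, -0.005, -0.56], 0],
    [[-0.35, -0.5, -0.01], [0, -0.005, -0.56], 0],
    [[-0.35, -0.5, -0.01], [0, -0.005, -0.56], 0],
    [[-0.35, -0.5, -0.01], [0, -0.005, -0.56], 0],
  ],
)

```text
time_s: 6.92
eef_pos: [0.6589, 0.0085, 0.219]
tcp_rot: [3.139, -0.001, -2.864]
force: [0.2, 0.6, -0.1]
finger_gap: 0.0119
```

Run:
```python
from h import *
import pickle
s=env.sense();d=vision.read_camera("wrist");pickle.dump((s,d),open("w4.pkl","wb"));print(s["eef_pos"],s["tcp_rot"])
cv2.imwrite("pics/w4.png",cv2.resize(d["frame"][:,:,::-1],None,fx=1.42,fy=1.42,interpolation=cv2.INTER_CUBIC))
```

```text
[0.65893328 0.0085279  0.21899617] [ 3.13939992e+00 -7.38391165e-04 -2.86365120e+00]
```

View pics/w4.png

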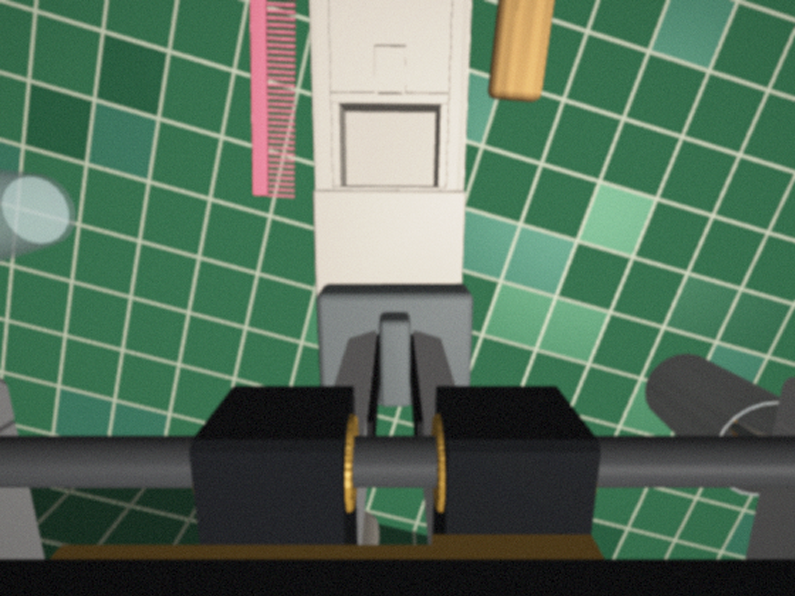

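The bay is clearly visible, with corners near (340,104), (439,104), (439,186) and (342,186). The cartridge is held level, with its leading edge at row 290. I'll take one zoomed crop to measure both.

Run:
```python
from h import *
import pickle
s,d=pickle.load(open("w4.pkl","rb"))
c=d["frame"][55:225,210:345,::-1]
cv2.imwrite("pics/w4c.png",cv2.resize(c,None,fx=3.5,fy=3.5,interpolation=cv2.INTER_CUBIC))
```

```text
(no output)
```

View pics/w4c.png

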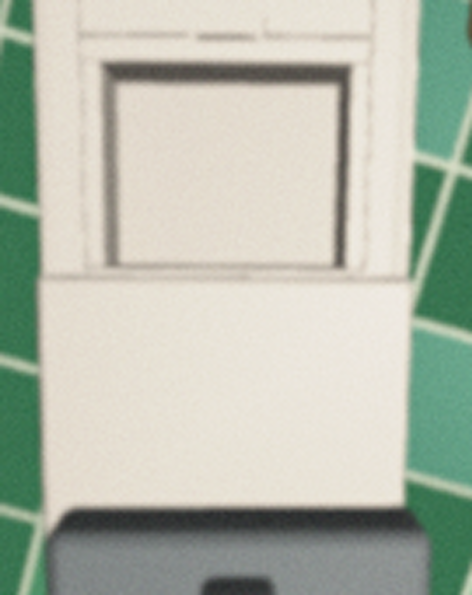

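Run:
```python
from h import *
import pickle
from scipy.optimize import least_squares
s,d=pickle.load(open("w4.pkl","rb"))
U=lambda l:np.array(l)/3.5+[210,55]
px=U([(104,66),(350,66),(346,268),(107,268),(40,278),(412,278)])
M=np.array([(4,-34,56),(4,34,56),(58,34,56),(58,-34,56),(60,-50,78),(60,50,78)])/1e3
# image left = box -y? check by fit
def r(q,sg): 
    X=Ro.from_euler('z',q[2]).apply(M*[1,sg,1])+[q[0],q[1],0]
    return (w2p(d,X,s)-px).ravel()
for sg in(1,-1):
    o=least_squares(r,[.54,-.03,.27],args=(sg,));print(sg,o.x.round(4),o.fun.round(1))
    if sg==1:q=o.x
B=Ro.from_euler('z',q[2])
rot,p=pose(s)
for uv,dz in(([(50,533),(428,533)],-.0111),([(72,510),(410,510)],-.0331)):
    w=p2w(d,U(uv),p[2]+dz,s);t=rot.inv().apply(w-p);print("cart in tool",t.round(4))
print("tool yaw in box",s["tcp_rot"][2]+np.pi-q[2])
bay=B.apply([.031,0,0])+[q[0],q[1],0];print("bay",bay)
```

```text
1 [ 0.5433 -0.0275  0.277 ] [-1.  -0.6  0.8 -0.5  0.5  0.4 -0.4  0.3 -1.2  0.2  1.3  0.3]
-1 [ 0.6251 -0.0042 -2.8627] [  1.2  81.8  -1.1  81.7   1.3 -32.6  -1.2 -32.6  -2.8 -39.6   2.7 -39.7]
cart in tool [[ 0.0248 -0.0307  0.0111]
 [ 0.0248  0.0304  0.0112]]
cart in tool [[ 0.0235 -0.0302  0.0331]
 [ 0.0235  0.0307  0.0332]]
tool yaw in box 0.0009120693038215388
bay [ 0.57316359 -0.019039    0.        ]
```

```bash
python3 -c "
from h import *
print(go([.630,-.0025,.13],.277-np.pi))"
```

```text
(array([ 0.103 , -0.0095,  0.2978]), array([ 0.0033, -0.0008,  0.0031]))
```

Request:
step_arm(
  rows=[
    [[0.1, -0.01, 0.1], [0, 0, 0.003], 0],
    [[0.1, -0.01, 0.2], [0, 0, 0.003], 0],
    [[0.1, -0.01, 0.3], [0, 0, 0.003], 0],
    [[0.1, -0.01, 0.3], [0, 0, 0.003], 0],
    [[0.1, -0.01, 0.3], [0, 0, 0.003], 0],
    [[0.1, -0.01, 0.3], [0, 0, 0.003], 0],
  ],
)

```text
time_s: 7.47
eef_pos: [0.6318, -0.0004, 0.1312]
tcp_rot: [3.139, 0.002, -2.863]
force: [0.7, -0.4, -1.2]
finger_gap: 0.0118
```

Run:
```python
from h import *
import pickle
s=env.sense();d=vision.read_camera("wrist");pickle.dump((s,d),open("w5.pkl","wb"));print(s["eef_pos"],s["tcp_rot"])
c=d["frame"][0:240,160:400,::-1]
cv2.imwrite("pics/w5.png",cv2.resize(c,None,fx=2.5,fy=2.5,interpolation=cv2.INTER_CUBIC))
```

```text
[ 6.31832081e-01 -3.82288813e-04  1.31172254e-01] [ 3.13941803e+00  2.21118637e-03 -2.86254539e+00]
```

View pics/w5.png

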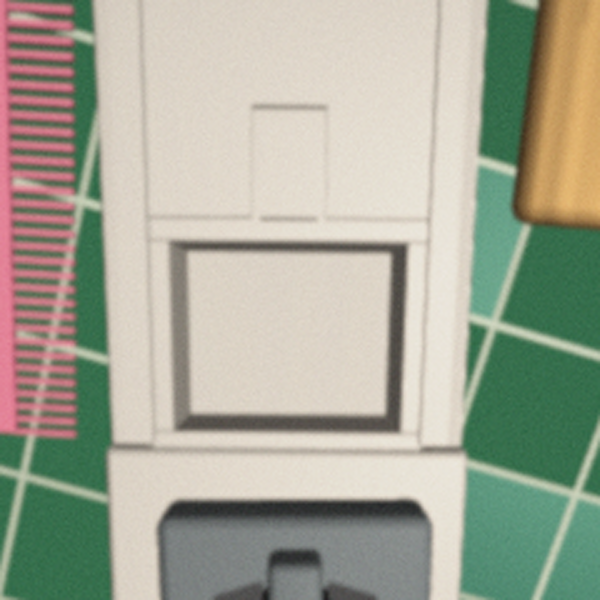

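Run:
```python
from h import *
import pickle
from scipy.optimize import least_squares
s,d=pickle.load(open("w5.pkl","rb"))
U=lambda l:np.array(l)/2.5+[160,0]
px=U([(169,242),(407,242),(400,432),(176,431),(107,451),(465,451)])
M=np.array([(4,-34,56),(4,34,56),(58,34,56),(58,-34,56),(60,-50,78),(60,50,78)])/1e3
def r(q): return (w2p(d,Ro.from_euler('z',q[2]).apply(M)+[q[0],q[1],0],s)-px).ravel()
o=least_squares(r,[.54,-.03,.27]);print(o.x.round(4),o.fun.round(1));q=o.x
bay=Ro.from_euler('z',q[2]).apply([.031,0,0])+[q[0],q[1],0];print("bay",bay)
rot,p=pose(s)
for uv,dz in(([(159,519),(431,519)],-.0111),([(180,501),(418,501)],-.0331)):
    t=rot.inv().apply(p2w(d,U(uv),p[2]+dz,s)-p);print("cart in tool",t.round(4))
```

```text
[ 0.543  -0.0281  0.2767] [-0.8 -0.2  0.4  0.1  0.6  0.1 -1.1  0.3 -1.3 -0.1  2.1  0.2]
bay [ 0.57285249 -0.01964746  0.        ]
cart in tool [[ 0.0246 -0.031   0.011 ]
 [ 0.0246  0.0304  0.0111]]
cart in tool [[ 0.0238 -0.0293  0.033 ]
 [ 0.0237  0.0307  0.0331]]
```

```bash
python3 -c "
from h import *
print(go([.5722,-.0197,.118],.277-np.pi))"
```

```text
(array([ 0.2102, -0.006 ,  0.0447]), array([0.0036, 0.0065, 0.0029]))
```

Request:
step_arm(
  rows=[
    [[0.1, -0.003, 0.02], [0.004, 0.006, 0.003], 0],
    [[0.17, -0.006, 0.04], [0.004, 0.006, 0.003], 0],
    [[0.21, -0.006, 0.044], [0.004, 0.006, 0.003], 0],
    [[0.21, -0.006, 0.044], [0.004, 0.006, 0.003], 0],
    [[0.21, -0.006, 0.044], [0.004, 0.006, 0.003], 0],
    [[0.21, -0.006, 0.044], [0.004, 0.006, 0.003], 0],
  ],
)

```text
time_s: 8.02
eef_pos: [0.5745, -0.0189, 0.1197]
tcp_rot: [-3.141, 0.004, -2.865]
force: [-0.2, 0.2, -1.6]
finger_gap: 0.0121
```

```bash
python3 -c "
from h import *
print(go([.5722,-.0197,.06],.277-np.pi),env.sense()['eef_pos'])"
```

```text
(array([ 0.009 , -0.0003,  0.1991]), array([-0.0012,  0.0084, -0.0002])) [ 0.57450847 -0.01891453  0.11973479]
```

Request:
step_arm(
  rows=[
    [[0.01, 0, 0.01], [0, 0.008, 0], 0],
    [[0.01, 0, 0.03], [0, 0.008, 0], 0],
    [[0.01, 0, 0.04], [0, 0.008, 0], 0],
    [[0.01, 0, 0.04], [0, 0.008, 0], 0],
    [[0.01, 0, 0.04], [0, 0.008, 0], 0],
  ],
)

```text
time_s: 8.43
eef_pos: [0.5716, -0.0195, 0.1072]
tcp_rot: [-3.141, -0.001, -2.864]
force: [-0.1, -1.0, -1.4]
finger_gap: 0.0116
```

```bash
python3 -c "
from h import *
print(go([.5722,-.0197,.06],.277-np.pi),env.sense()['eef_pos'],env.sense()['force'])"
```

```text
(array([-0.002 , -0.0011,  0.1573]), array([-0.0003, -0.001 ,  0.0003])) [ 0.57155444 -0.01952402  0.107204  ] [-0.05570962 -1.01170557 -1.40112364]
```

Request:
step_arm(
  rows=[
    [[-0.002, -0.001, 0.03], [0, 0, 0], 0],
    [[-0.002, -0.001, 0.05], [0, 0, 0], 0],
    [[-0.002, -0.001, 0.07], [0, 0, 0], 0],
    [[-0.002, -0.001, 0.08], [0, 0, 0], 0],
    [[-0.002, -0.001, 0.09], [0, 0, 0], 0],
    [[-0.002, -0.001, 0.09], [0, 0, 0], 0],
  ],
)

```text
time_s: 8.93
eef_pos: [0.5718, -0.0196, 0.0795]
tcp_rot: [3.141, -0.002, -2.864]
force: [0.1, 0.7, -0.5]
finger_gap: 0.0116
```

```bash
python3 -c "
from h import *
print(go([.5722,-.0197,.045],.277-np.pi),env.sense()['eef_pos'],env.sense()['force'],env.sense()['ft_torque'])"
```

```text
(array([-0.0015, -0.0006,  0.1149]), array([ 0.0004, -0.0031,  0.0005])) [ 0.57177872 -0.01964421  0.07946773] [ 0.06402208  0.74717649 -0.4888514 ] [ 0.03707752 -0.09218572 -0.02605598]
```

Bottom at z 46 mm, inside the bay with no contact force. Continuing down.

Request:
step_arm(
  rows=[
    [[0, 0, 0.03], [0, 0, 0], 0],
    [[0, 0, 0.055], [0, 0, 0], 0],
    [[0, 0, 0.08], [0, 0, 0], 0],
    [[0, 0, 0.095], [0, 0, 0], 0],
    [[0, 0, 0.105], [0, 0, 0], 0],
    [[0, 0, 0.107], [0, 0, 0], 0],
  ],
)

```text
time_s: 9.43
eef_pos: [0.5713, -0.0196, 0.0465]
tcp_rot: [3.141, -0.003, -2.864]
force: [-0.1, -0.0, -1.3]
finger_gap: 0.0118
```

Request:
step_arm(
  rows=[
    [[0, 0, 0.004], [0, 0, 0], 0],
    [[0, 0, 0.008], [0, 0, 0], 0],
    [[0, 0, 0.01], [0, 0, 0], 0],
  ],
)

```text
time_s: 9.68
eef_pos: [0.5714, -0.0195, 0.0451]
tcp_rot: [-3.141, -0.002, -2.864]
force: [-4.6, -1.1, 15.8]
finger_gap: 0.0118
```

Request:
step_arm(
  rows=[
    [[0, 0, -0.006], [0, 0, 0], 0.3],
    [[0, 0, -0.006], [0, 0, 0], 0.3],
    [[0, 0, -0.006], [0, 0, 0], 0.3],
    [[0, 0, -0.006], [0, 0, 0], 0.3],
    [[0, 0, -0.006], [0, 0, 0], 0.3],
  ],
)

```text
time_s: 10.1
eef_pos: [0.5714, -0.0195, 0.0467]
tcp_rot: [-3.141, -0.002, -2.864]
force: [0.4, 0.2, -0.1]
finger_gap: 0.0279
```

Request:
step_arm(
  rows=[
    [[0, 0, -0.05], [0, 0, 0], 0.3],
    [[0, 0, -0.1], [0, 0, 0], 0.3],
    [[0, 0, -0.18], [0, 0, 0], 0.3],
    [[0, 0, -0.3], [0, 0, 0], 0.3],
    [[0, 0, -0.3], [0, 0, 0], 0.3],
    [[0, 0, -0.3], [0, 0, 0], 0.3],
  ],
)

```text
time_s: 10.6
eef_pos: [0.5729, -0.0193, 0.1383]
tcp_rot: [-3.14, 0.001, -2.865]
force: [-0.5, -0.5, -0.7]
finger_gap: 0.0287
```

Run:
```python
from h import *
b=Ro.from_euler('z',.277).apply([.04,0,0])
s=env.sense();print(s['eef_pos'],s['tcp_rot'],s['force'])
print(go(np.array([.543,-.028,.22])+Ro.from_euler('z',.277).apply([.04,0,0]),.277-np.pi))
print(go(np.array([.543,-.028,.15])+Ro.from_euler('z',.277).apply([-.13,0,0]),.277-np.pi))
```

```text
[ 0.57292397 -0.01929815  0.13833833] [-3.14005922e+00  1.17151340e-03 -2.86465534e+00] [-0.49600146 -0.49298104 -0.68417836]
(array([-0.0298, -0.001 , -0.2722]), array([-0.0031,  0.0023, -0.0001]))
(array([ 0.5372, -0.0007, -0.0395]), array([-0.0031,  0.0023, -0.0001]))
```

Request:
step_arm(
  rows=[
    [[-0.23, 0, -0.15], [0, 0, 0], 0],
    [[-0.23, 0, -0.15], [0, 0, 0], 0],
    [[-0.23, 0, -0.15], [0, 0, 0], 0],
    [[-0.23, 0, -0.15], [0, 0, 0], 0],
    [[-0.23, 0, -0.15], [0, 0, 0], 0],
  ],
)

```text
time_s: 11.02
eef_pos: [0.6378, -0.0007, 0.1816]
tcp_rot: [-3.14, -0.002, -2.864]
force: [-0.7, -0.3, -1.2]
finger_gap: 0.0009
```

Run:
```python
from h import *
import pickle
s=env.sense();d=vision.read_camera("wrist");pickle.dump((s,d),open("w6.pkl","wb"));print(s["eef_pos"],s["tcp_rot"])
c=d["frame"][0:240,160:400,::-1]
cv2.imwrite("pics/w6.png",cv2.resize(c,None,fx=2.5,fy=2.5,interpolation=cv2.INTER_CUBIC))
```

```text
[ 0.63779767 -0.00073987  0.18156466] [-3.14017369e+00 -2.23059618e-03 -2.86427465e+00]
```

View pics/w6.png

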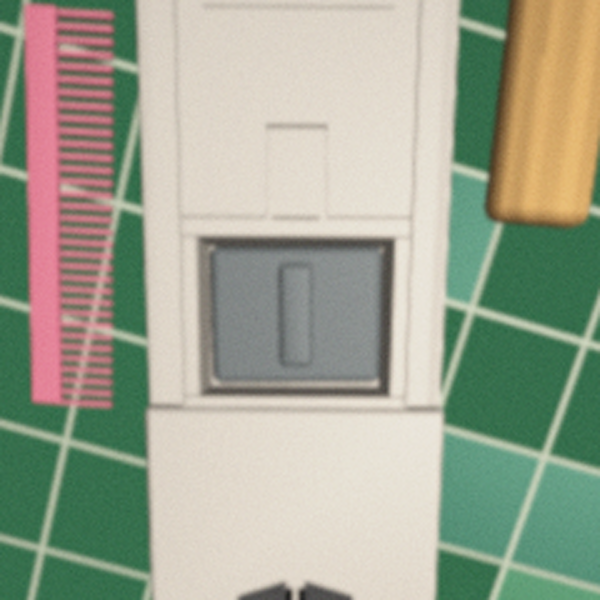

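Run:
```python
from h import *
import pickle
s,d=pickle.load(open("w6.pkl","rb"))
B=Ro.from_euler('z',.277);o=np.array([.543,-.028,0])
U=lambda l:np.array(l)/2.5+[160,0]
fr=B.inv().apply(p2w(d,U([(225,217),(370,217)]),.0635,s)-o);rb=B.inv().apply(p2w(d,U([(300,7)]),.0775,s)-o)
print(fr,rb,"cover from front",fr[:,0].mean()+.02)
print(go(o+B.apply([-.02,0,.15]),.277-np.pi))
```

```text
[[-0.00187253 -0.02325367  0.0635    ]
 [-0.00189348  0.02456786  0.0635    ]] [[-0.05937299  0.00128015  0.0775    ]] cover from front 0.01811699621329648
(array([ 3.933e-01, -1.000e-04,  1.059e-01]), array([-0.0031, -0.0059,  0.0006]))
```

Cartridge sits level inside the bay with a gap all round. Now I move behind the cover's rib with the fingers shut.

Request:
step_arm(
  rows=[
    [[0.7, 0, 0.1], [0, -0.006, 0], 0],
    [[0.7, 0, 0.1], [0, -0.006, 0], 0],
    [[0.7, 0, 0.1], [0, -0.006, 0], 0],
    [[0.7, 0, 0.1], [0, -0.006, 0], 0],
    [[0.7, 0, 0.1], [0, -0.006, 0], 0],
    [[0.7, 0, 0.1], [0, -0.006, 0], 0],
    [[0.7, 0, 0.1], [0, -0.006, 0], 0],
  ],
)

```text
time_s: 11.65
eef_pos: [0.43, -0.0609, 0.1508]
tcp_rot: [-3.139, -0.007, -2.866]
force: [1.0, -0.9, 1.1]
finger_gap: 0.0001
```

Run:
```python
from h import *
s=env.sense();B=Ro.from_euler('z',.277);o=np.array([.543,-.028,0])
print("box",B.inv().apply(s['eef_pos']-o),s['force'])
print(go(o+B.apply([-.115,0,.076]),.277-np.pi))
```

```text
box [-0.11766057 -0.00073144  0.15083228] [ 1.01380228 -0.90167377  1.05164716]
(array([-0.0105,  0.003 ,  0.2494]), array([-0.0047, -0.0134, -0.0023]))
```

Request:
step_arm(
  rows=[
    [[-0.01, 0.003, 0.08], [-0.005, -0.013, 0], 0],
    [[-0.01, 0.003, 0.16], [-0.005, -0.013, 0], 0],
    [[-0.01, 0.003, 0.22], [-0.005, -0.013, 0], 0],
    [[-0.01, 0.003, 0.245], [-0.005, -0.013, 0], 0],
    [[-0.01, 0.003, 0.245], [-0.005, -0.013, 0], 0],
  ],
)

```text
time_s: 12.07
eef_pos: [0.432, -0.059, 0.0759]
tcp_rot: [3.14, -0.002, -2.865]
force: [-0.0, -0.3, 0.2]
finger_gap: 0.0004
```

```bash
cat > st.py <<'E'
from h import *
s=env.sense();B=Ro.from_euler('z',.277);o=np.array([.543,-.028,0])
p=B.inv().apply(s['eef_pos']-o)
print("t",round(s['time_s'],2),"box",p.round(4),"cover if touching",(p[0]+.008+.109).round(4),"F box",B.inv().apply(s['force']).round(1))
g=Ro.from_euler('xyz',[np.pi,0,.277-np.pi]);r,_=pose(s);print("turn",((r.inv()*g).as_rotvec()/.5).round(4),"boxx in tool",r.inv().apply(B.apply([1,0,0])).round(3))
E
python3 st.py
```

```text
t 12.07 box [-0.1152  0.0006  0.0759] cover if touching 0.0018 F box [-0.1 -0.3  0.2]
turn [ 0.0033 -0.0046 -0.0009] boxx in tool [-1.     0.    -0.002]
```

Request:
step_arm(
  rows=[
    [[-0.03, 0, 0], [0.003, -0.005, 0], 0],
    [[-0.05, 0, 0], [0.003, -0.005, 0], 0],
    [[-0.07, 0, 0], [0.003, -0.005, 0], 0],
    [[-0.1, 0, 0], [0.003, -0.005, 0], 0],
    [[-0.13, 0, 0], [0.003, -0.005, 0], 0],
    [[-0.16, 0, 0], [0.003, -0.005, 0], 0],
    [[-0.19, 0, 0], [0.003, -0.005, 0], 0],
    [[-0.22, 0, 0], [0.003, -0.005, 0], 0],
  ],
)

```text
time_s: 12.73
eef_pos: [0.4966, -0.0408, 0.0759]
tcp_rot: [-3.141, 0.0, -2.865]
force: [-0.3, -1.2, 1.3]
finger_gap: 0.0005
```

```bash
python3 st.py
```

```text
t 12.73 box [-0.0481  0.0004  0.0759] cover if touching 0.0689 F box [-0.6 -1.1  1.3]
turn [-0.0003  0.0009 -0.0013] boxx in tool [-1.     0.001  0.   ]
```

Request:
step_arm(
  rows=[
    [[-0.02, 0, 0], [0, 0, 0], 0],
    [[-0.04, 0, 0], [0, 0, 0], 0],
    [[-0.06, 0, 0], [0, 0, 0], 0],
    [[-0.08, 0, 0], [0, 0, 0], 0],
    [[-0.09, 0, 0], [0, 0, 0], 0],
    [[-0.09, 0, 0], [0, 0, 0], 0],
  ],
)

```text
time_s: 13.23
eef_pos: [0.5236, -0.033, 0.0759]
tcp_rot: [3.141, 0.002, -2.865]
force: [0.3, -0.4, 0.3]
finger_gap: 0.0002
```

```bash
python3 st.py
```

```text
t 13.23 box [-0.02    0.0005  0.0759] cover if touching 0.097 F box [ 0.2 -0.4  0.3]
turn [ 0.0006  0.0033 -0.0011] boxx in tool [-1.     0.001  0.002]
```

Request:
step_arm(
  rows=[
    [[-0.007, 0, 0], [0, 0.003, 0], 0],
    [[-0.014, 0, 0], [0, 0.003, 0], 0],
    [[-0.02, 0, 0], [0, 0.003, 0], 0],
    [[-0.02, 0, 0], [0, 0.003, 0], 0],
  ],
)

```text
time_s: 13.57
eef_pos: [0.5292, -0.0313, 0.0759]
tcp_rot: [3.141, -0.0, -2.865]
force: [-0.5, 0.4, 1.0]
finger_gap: 0.0009
```

```bash
python3 st.py
python3 - <<'E'
from h import *
import pickle
d=vision.read_camera("top")
print([(b["confidence"],(np.array(b["extent"])*[560,420,560,420]).round()) for b in spotter.boxes_of("top","cover")])
c=d["frame"][150:270,230:330,::-1]
cv2.imwrite("pics/t7.png",cv2.resize(c,None,fx=5,fy=5,interpolation=cv2.INTER_CUBIC))
E
```

```text
t 13.57 box [-0.0141  0.0006  0.0759] cover if touching 0.1029 F box [-0.4  0.5  1. ]
turn [ 0.0006 -0.0006 -0.0012] boxx in tool [-1.     0.001 -0.   ]
[]
```

View pics/t7.png

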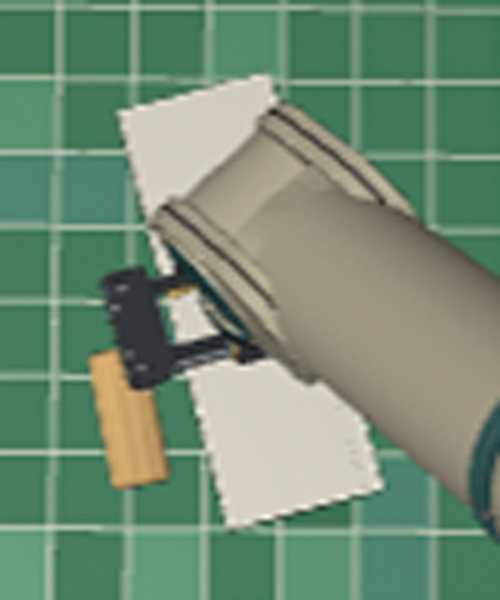

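The top view is blocked by the arm, with the cover and rib hidden, so I carry on by feel and average the force readings.

```bash
cat > av.py <<'E'
from h import *
B=Ro.from_euler('z',.277);o=np.array([.543,-.028,0]);F=[]
for i in range(5):
    vision.read_camera("side");s=env.sense();F.append(B.inv().apply(s['force']))
p=B.inv().apply(s['eef_pos']-o)
print("t",round(s['time_s'],2),"box",p.round(4),"cover",(p[0]+.117).round(4),"F",np.mean(F,0).round(2),np.std(F,0).round(1))
E
python3 av.py
```

```text
t 13.92 box [-0.0142  0.0006  0.0759] cover 0.1028 F [-0.71 -0.22 -0.58] [0.4 0.7 0.6]
```

Request:
step_arm(
  rows=[
    [[-0.007, 0, 0], [0, 0, 0], 0],
    [[-0.014, 0, 0], [0, 0, 0], 0],
    [[-0.014, 0, 0], [0, 0, 0], 0],
  ],
)

```text
time_s: 14.17
eef_pos: [0.5334, -0.0302, 0.0759]
tcp_rot: [3.141, -0.0, -2.865]
force: [-1.5, -0.6, 0.4]
finger_gap: 0.0002
```

```bash
python3 av.py
```

```text
t 14.42 box [-0.0098  0.0005  0.0759] cover 0.1072 F [-1.23 -0.08 -0.  ] [0.5 0.8 0.4]
```

Request:
step_arm(
  rows=[
    [[-0.008, 0, 0], [0, 0, 0], 0],
    [[-0.016, 0, 0], [0, 0, 0], 0],
    [[-0.024, 0, 0], [0, 0, 0], 0],
    [[-0.024, 0, 0], [0, 0, 0], 0],
  ],
)

```text
time_s: 14.75
eef_pos: [0.5408, -0.0281, 0.0759]
tcp_rot: [3.141, 0.001, -2.865]
force: [-1.8, -0.1, 0.1]
finger_gap: 0.0004
```

```bash
python3 av.py
```

```text
t 15.0 box [-0.0025  0.0005  0.0759] cover 0.1145 F [-1.14 -0.85  0.21] [0.2 0.6 0.1]
```

Request:
step_arm(
  rows=[
    [[-0.007, 0, 0], [0, 0, 0], 0],
    [[-0.014, 0, 0], [0, 0, 0], 0],
    [[-0.014, 0, 0], [0, 0, 0], 0],
  ],
)

```text
time_s: 15.25
eef_pos: [0.5445, -0.0271, 0.0759]
tcp_rot: [3.141, 0.0, -2.865]
force: [-2.5, -1.0, 2.2]
finger_gap: 0.0007
```

```bash
python3 av.py
```

```text
t 15.5 box [0.0017 0.0004 0.0759] cover 0.1187 F [-2.39 -0.03  0.68] [0.7 0.3 0.3]
```

Request:
step_arm(
  rows=[
    [[-0.005, 0, 0], [0, 0, 0], 0],
    [[-0.01, 0, 0], [0, 0, 0], 0],
    [[-0.01, 0, 0], [0, 0, 0], 0],
  ],
)

```text
time_s: 15.75
eef_pos: [0.547, -0.0264, 0.0758]
tcp_rot: [3.141, -0.001, -2.865]
force: [-4.7, -0.8, 2.0]
finger_gap: 0.0005
```

```bash
python3 av.py
```

```text
t 16.0 box [0.0043 0.0004 0.0758] cover 0.1213 F [-4.82 -0.49  2.66] [0.3 0.3 0.4]
```

Request:
step_arm(
  rows=[
    [[-0.005, 0, 0], [0, 0, 0], 0],
    [[-0.01, 0, 0], [0, 0, 0], 0],
    [[-0.01, 0, 0], [0, 0, 0], 0],
  ],
)

```text
time_s: 16.25
eef_pos: [0.5495, -0.0257, 0.0758]
tcp_rot: [3.142, -0.001, -2.865]
force: [-5.4, -1.8, 3.6]
finger_gap: 0.0007
```

```bash
python3 av.py
```

```text
t 16.5 box [0.0068 0.0004 0.0758] cover 0.1238 F [-5.14  0.3   3.73] [0.4 0.4 0.5]
```

Request:
step_arm(
  rows=[
    [[-0.005, 0, 0], [0, 0, 0], 0],
    [[-0.01, 0, 0], [0, 0, 0], 0],
    [[-0.01, 0, 0], [0, 0, 0], 0],
  ],
)

```text
time_s: 16.75
eef_pos: [0.5516, -0.0252, 0.0758]
tcp_rot: [-3.141, -0.003, -2.865]
force: [-6.7, -2.1, 4.3]
finger_gap: 0.0003
```

```bash
python3 av.py
```

```text
t 17.0 box [0.009  0.0004 0.0758] cover 0.126 F [-6.15  0.42  3.63] [0.2 0.9 0.5]
```

Request:
step_arm(
  rows=[
    [[-0.004, 0, 0], [0, 0, 0], 0],
    [[-0.008, 0, 0], [0, 0, 0], 0],
    [[-0.008, 0, 0], [0, 0, 0], 0],
  ],
)

```text
time_s: 17.25
eef_pos: [0.5528, -0.0249, 0.0757]
tcp_rot: [-3.141, -0.005, -2.865]
force: [-6.5, -1.4, 4.9]
finger_gap: 0.0004
```

```bash
python3 av.py
```

```text
t 17.5 box [0.0103 0.0004 0.0758] cover 0.1273 F [-6.4   0.26  4.87] [0.2 0.2 0.1]
```

Request:
step_arm(
  rows=[
    [[-0.005, 0, 0], [0, 0, 0], 0],
    [[-0.01, 0, 0], [0, 0, 0], 0],
    [[-0.01, 0, 0], [0, 0, 0], 0],
  ],
)

```text
time_s: 17.75
eef_pos: [0.5546, -0.0244, 0.0756]
tcp_rot: [-3.141, -0.007, -2.866]
force: [-7.2, -1.7, 4.5]
finger_gap: 0.0004
```

```bash
python3 av.py
```

```text
t 18.0 box [0.0121 0.0003 0.0756] cover 0.1291 F [-6.65  0.11  3.77] [0.1 0.7 0.2]
```

Request:
step_arm(
  rows=[
    [[-0.005, 0, 0], [0, 0, 0], 0],
    [[-0.009, 0, 0], [0, 0, 0], 0],
    [[-0.009, 0, 0], [0, 0, 0], 0],
  ],
)

```text
time_s: 18.25
eef_pos: [0.5561, -0.024, 0.0755]
tcp_rot: [-3.14, -0.009, -2.866]
force: [-6.6, -1.4, 4.2]
finger_gap: 0.0007
```

```bash
python3 av.py
```

```text
t 18.5 box [0.0137 0.0003 0.0756] cover 0.1307 F [-6.67 -0.35  4.1 ] [0.3 0.1 0.3]
```

Request:
step_arm(
  rows=[
    [[-0.005, 0, 0], [0, 0, 0], 0],
    [[-0.009, 0, 0], [0, 0, 0], 0],
    [[-0.009, 0, 0], [0, 0, 0], 0],
  ],
)

```text
time_s: 18.75
eef_pos: [0.5586, -0.0232, 0.0755]
tcp_rot: [-3.14, -0.009, -2.866]
force: [-3.9, -1.3, -0.8]
finger_gap: 0.0007
```

```bash
python3 av.py
```

```text
t 19.0 box [0.0166 0.0003 0.0755] cover 0.1336 F [-3.93  0.12  1.41] [0.3 0.3 0.3]
```

Request:
step_arm(
  rows=[
    [[-0.005, 0, 0], [0, 0, 0], 0],
    [[-0.009, 0, 0], [0, 0, 0], 0],
    [[-0.009, 0, 0], [0, 0, 0], 0],
  ],
)

```text
time_s: 19.25
eef_pos: [0.5605, -0.0227, 0.0754]
tcp_rot: [-3.14, -0.011, -2.866]
force: [-7.0, -1.6, 3.9]
finger_gap: 0.0006
```

```bash
python3 av.py
```

```text
t 19.5 box [0.0182 0.0003 0.0754] cover 0.1352 F [-6.54 -0.02  3.84] [0.7 0.3 0.2]
```

The force dropped from 6.7 to 3.9 N, which is the click, then rose again on the buffer. I'm backing off to see whether the cover follows.

Request:
step_arm(
  rows=[
    [[0.007, 0, 0], [0, 0, 0], 0],
    [[0.012, 0, 0], [0, 0, 0], 0],
    [[0.012, 0, 0], [0, 0, 0], 0],
  ],
)

```text
time_s: 19.75
eef_pos: [0.5583, -0.0232, 0.0758]
tcp_rot: [-3.141, -0.008, -2.865]
force: [-0.1, 0.7, 0.5]
finger_gap: 0.0005
```

```bash
python3 av.py
```

```text
t 20.0 box [0.0156 0.0004 0.0757] cover 0.1326 F [0.04 0.07 0.16] [0.8 0.1 0.7]
```

Request:
step_arm(
  rows=[
    [[0.04, 0, 0], [0, 0, 0], 0],
    [[0.06, 0, 0], [0, 0, 0], 0],
    [[0.06, 0, 0], [0, 0, 0], 0],
  ],
)

```text
time_s: 20.25
eef_pos: [0.5394, -0.0288, 0.0758]
tcp_rot: [-3.14, -0.01, -2.866]
force: [0.1, 0.6, -0.3]
finger_gap: 0.0004
```

```bash
python3 av.py
```

```text
t 20.5 box [-0.0017  0.0005  0.0759] cover 0.1153 F [-0.18  0.12  0.16] [0.3 0.6 0.2]
```

Request:
step_arm(
  rows=[
    [[0, 0, -0.13], [0, 0, 0], 0],
    [[0, 0, -0.26], [0, 0, 0], 0],
    [[-0.1, 0, -0.4], [0, 0, 0], 0],
    [[-0.23, 0, -0.4], [0, 0, 0], 0],
    [[-0.36, 0, -0.4], [0, 0, 0], 0],
    [[-0.36, 0, -0.4], [0, 0, 0], 0],
    [[-0.36, 0, -0.4], [0, 0, 0], 0],
  ],
)

```text
time_s: 21.08
eef_pos: [0.6475, 0.0033, 0.1946]
tcp_rot: [3.141, -0.007, -2.865]
force: [0.3, -1.0, 0.1]
finger_gap: 0.0001
```

```bash
python3 av.py
python3 - <<'E'
from h import *
s=env.sense();d=vision.read_camera("wrist");t=vision.read_camera("top")
a=cv2.resize(d["frame"][0:260,120:440],None,fx=1.5,fy=1.5,interpolation=cv2.INTER_CUBIC)
b=cv2.resize(t["frame"][150:310,110:330],(390,284),interpolation=cv2.INTER_CUBIC)
im=np.zeros((390,480+310,3),np.uint8);im[:,:480]=a;b=cv2.resize(t["frame"][150:290,110:330],(310,197),interpolation=cv2.INTER_CUBIC);im[:197,480:]=b
cv2.imwrite("pics/fin.png",im[:,:,::-1])
E
```

```text
t 21.33 box [0.106  0.0002 0.1948] cover 0.223 F [-0.23 -0.45 -0.08] [0.4 0.3 0.2]
```

View pics/fin.png

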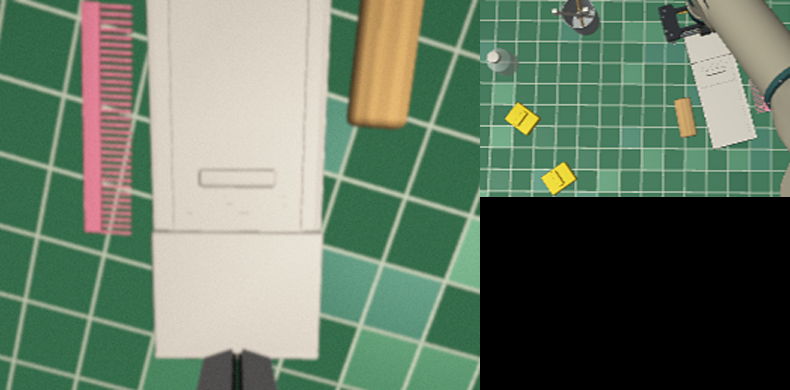

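Run:
```python
from h import *
s=env.sense();d=vision.read_camera("wrist")
B=Ro.from_euler('z',.277);o=np.array([.543,-.028,0])
r=B.inv().apply(p2w(d,[(237/1.5+120,178/1.5)],.0775,s)-o);print("rib",r,"cover",r[0,0]+.104)
if r[0,0]+.104>.12: print(env.close_job())
```

```text
rib [[ 0.03047068 -0.00026086  0.0775    ]] cover 0.134470677059596
the job is handed in; nothing more can be done
None
```

The cartridge is in the bay and the cover is clicked shut; I handed the job in at about 21 s of the 61 s allowed.

- **Cartridge:** I picked the grey one, not the two yellow look-alikes. It reached the floor at the expected height (TCP z 45 mm). Setting it down briefly showed about 16 N at the wrist. A close picture before closing the cover showed it level, with a gap all round.
- **Cover:** I pushed the rib with shut fingers in small steps. The force rose to about 6.7 N and dropped to 3.9 N at about 0.133, which was the click. It then rose to 6.5 N on the buffer, and no reading on the cover passed about 7.5 N.
- **Staying home:** When I backed off, the force fell to zero and the cover did not follow. The last picture puts it at about 0.134 with the robot clear. The comb and nail brush beside the box look unmoved.

**What disagreed:**
- The peak push I felt (6.7 N) was below the stated 8 to 10 N, possibly because the true peak fell between readings.
- My box position estimates differed by up to 3 mm in y between views. I used the closest view, and the cartridge went in without catching.
- The last picture does not show the jar, soap dish or cream jar, so I did not recheck them. The arm did not work near them.

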